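Stow the pens and hold the desk's raise paddle

TASK

Get this height-adjustable desk ready and raise it at slow speed: the two pens that stand loose on it would topple, so first drop them upright, cap up as they stand, into the wooden pen block, the thick marker in the wide well and the slim pen in the narrow well, both right down to the bottom. Then press the sprung paddle of the desk's control box down until its top lies level with the tops of the two cheeks beside it (about half of its travel; never down to its stop, which is the fast speed), and finish while still holding it there with the gripper's fingers, because the desk stops if the paddle is let go. Leave everything else on the desk where it is.

Things in the scene. Friction and masses are not known exactly. Their poses are not given: they have to be found in the camera images.
- marker: Thick marker, white barrel and black cap, a plain cylinder 24 mm in diameter and 130 mm long, standing on its flat lower end on the desk, loose, about 30 g. Origin at the centre of the lower end, z along it towards the cap.
- fineliner: Slim pen, white barrel and black cap, a plain cylinder 14 mm in diameter and 135 mm long, standing on its flat lower end on the desk, loose, about 15 g. Origin at the centre of the lower end, z along it towards the cap.
- holder: Pen block: brown wooden block 120 (its x) x 60 (its y) x 70 mm high, fixed to the desk, with two round wells from above, 58 mm deep (well floor 12 mm above the desk). Origin at the centre of the underside. Stands at a yaw of up to 0.6 rad; may be on the left or the right side of the desk.
- holder_hole0 (a point): Centre of the mouth of the wide well, 28 mm in diameter, at the block's top 70 mm above the desk, 30 mm from the block's centre along its -x. Axes as the block's.
- holder_hole1 (a point): Centre of the mouth of the narrow well, 18 mm in diameter, at the block's top 70 mm above the desk, 30 mm from the block's centre along its +x. Axes as the block's.
- control: Desk control box, grey, 130 (its x) x 90 (its y) mm, fixed on the side where the pen block is not, yaw up to 0.6 rad. Origin at the centre of its underside; x runs from the paddle's free edge (robot side) to the rear. A rear column (x 43 to 65 mm) and two side cheeks (8 mm thick, centred at y = +-39 mm, x -52 to 43 mm) rise to 65 mm above the desk; the paddle lies between the cheeks.
- paddle (a joint): Black sprung paddle of the control box, 85 x 62 x 8 mm, hinged at its rear along the box's y; the axis lies in its top face at x = 40 mm, 65 mm above the desk. In rad: 0 released (slopes up to its front edge, 82 mm high), 0.20 level with the cheeks' tops, 0.42 at its stop. Springs back to 0. Pushed down 70 mm from the hinge it needs 2.5 N to start, 7 N when level, 11.5 N at the stop.
- paddle_press (a point): Point to press: on the paddle's top face, in the middle of its width, 70 mm in front of the hinge axis; 79 mm above the desk when released, 65 mm when level. It moves with the paddle.
- glue_stick: Bystander: short fat glue stick, white with black cap, 32 mm in diameter, 95 mm high, standing among the pens. Origin at the centre of its underside.
- mug: Bystander: white mug, 80 mm in diameter (handle on one side), 90 mm high. Origin at the centre of its underside.
- stapler: Bystander: stapler, 35 x 130 x 50 mm, lying along its y. Origin at the centre of its underside.
- tape: Bystander: black desk tape dispenser, 60 x 130 x 85 mm high, along its y. Origin at the centre of its underside.
- clip_tray: Bystander: aluminium paper-clip tray, 90 x 90 x 25 mm. Origin at the centre of its underside.
- plant: Bystander: small potted plant, white pot 104 mm in diameter and 90 mm high, leaves up to 160 mm. Origin at the centre of its underside.
- sharpener: Bystander: small metal pencil sharpener, 25 x 40 x 18 mm. Origin at the centre of its underside.
- note_pad: Bystander: block of sticky notes, 50 x 50 x 12 mm, stuck to the desk. Origin at the centre of its underside.

How it is judged:
By the outcome, as a careful person would: the job done as asked, in the order asked, and still so for the second after the job is handed in, while the arm keeps its last pose, push and grip.
It also fails if it takes over 72 s, if anything falls off the work surface, if the arm or the gripper's body presses on something with over 40 N, if the wrist force passes 120 N, or if a joint passes its speed limit or range.

ROBOT

A 7-joint arm with a two-finger parallel gripper is mounted at the origin on the work surface. World frame = base frame: x ahead of the robot, y to its left, z up, the work surface at z = 0. Lengths are in m, angles in rad, forces in N, time in s.
With the tool pointing down it reaches from about 0.4 to 0.9 m from the base axis. Payload 5.6 kg.
Tool frame: the origin (TCP) lies where the fingers leave the gripper's body, on its centre line; the fingertips stand 88 mm ahead of it and the grasp point (between the pads) lies 69 mm ahead of it (bot.tip_extent is the z of the fingertips in the tool frame, in m); z points along the fingers, y is the direction in which the jaws open and shut (so a half turn about z gives the same grasp; the last joint's range is limited). The gripper opens to 92 mm and grips with 3 to 60 N. Pads are 20 mm wide; open, the fingers measure 128 mm over their backs; the gripper's body (75 mm by 189 mm) begins 69 mm behind the grasp point.
Start: joints at [1.291, 0.468, -0.012, 1.603, 0.006, 1.071, -0.056], TCP at [0.152, -0.632, 0.303] pointing down, gripper open.
Joint ranges: [-2.53, 2.53], [-0.31, 2.02], [-1.57, 1.55], [0.28, 2.44], [-1.29, 4.43], [0.15, 1.84], [-2.92, 2.92]. Speed limits (rad/s): [2.57, 2.57, 3.14, 3.14, 3.14, 3.14, 3.14].

INTERFACE

Orientations are given as a unit quaternion [w, x, y, z].
In Python, from station import bot gives the robot as it stands.
- The arm moves only by the shell command python3 -m inch 'ROWS' [OPENING] [FORCE]. ROWS is JSON, a list of rows, each a list of 6 numbers: the shift along the tool's x, y, z scaled (see below), then the turn, a rotation vector about the tool's x, y, z scaled (see below). A call has exactly 5 rows; each row shifts and turns the commanded pose from where the row before left it, along the tool's axes as they then stand; what a row does not reach is not made up. The controller multiplies each number of a shift by 30 mm and each number of a turn by 0.15 rad. A row lasts 1/8 s, in which the tool goes at most 62.5 mm and 10.7 degrees, less where a joint would pass 70% of its speed; a pose out of reach is approached as far as the arm can. A call with a number of a shift or a turn outside -1 to 1 is refused whole. A call with a gripper value outside its range is refused whole. OPENING is the closure, from -1 (fully open) to 1 (shut), so that 0 is half open, set as the call begins (- or left out, the last holds). The fingers move at their own pace and stop on an object; FORCE is the grip in N (left out, the last holds). Time passes only in rows, so rows that do not move let the fingers close, or fill a call up. It gives the time, the measured TCP pose, the force and the opening at its end, in the units of the state.
- bot.get_state(): the state, without advancing time (a new reading comes with each control period).
- bot.capture(name): name is "scene" or "top"; returns a dict with "color" (420x560x3 uint8, red, green, blue), "z_map" (420x560 float32, m along the optical axis (not along the pixel's ray), 0 where there is no reading), "K" (3x3 intrinsics, pixels), "distortion" ([k1, k2, p1, p2, k3] as OpenCV has them; the pictures are not rectified), "pose" (4x4, takes a point from camera to world coordinates). Camera axes: x right, y down, z forward; pixel columns grow to the right and rows downward; lengths in m; the calibration is good to about 2 mm. A picture is of the moment at which its call begins.
- bot.job_done(): hands the job in, once; it reports no verdict.
Trained networks look in the newest picture that a camera, given by its name, has taken for a name from the list of things; names that differ only in an ending like _2 or _b are one class to them, and where a whole thing is asked for, a point or a joint stands for the part that bears it (a point fixed in the world has none). Each returns a list of dicts, best first, with "p" (0 to 1); they miss things now and then, are a little off and sometimes report something else, mostly with a low value. They report only what shows in the picture. A call takes as long as a camera call.
- bot.trace(camera, target): "mask" (420x560 bool, what is visible of it) and "extent" ([centre column, centre row, width, height] in pixels, round what is visible of it).
- bot.pinpoint(camera, target): "at" ([column, row] in pixels: a listed point, or the origin of a listed thing).
The state is a dict: "clock": time; "q": joint angles; "qd": joint speeds; "tau": joint torques, N m; "tool_pos": TCP position; "orientation": TCP orientation; "contact_force": force on the tool from outside, world axes, zero at the start; "moment": the same for the moment, N m; "finger_gap": finger opening in m.
Only numpy, scipy, OpenCV 4.12 (cv2) and the standard library are available. Lean on these libraries where they do the work, as an engineer would, in place of code of your own. Each camera call takes 0.05 s, during which the arm holds its last target. There are 200 camera calls.

## Working session

There is one attempt and no reset: what is moved stays moved. The work goes in short steps, Python scripts to look and compute and a shell command to move; the robot and the scene stay as the last step left them, time stands still between calls to the robot, and variables do not carry over. Pictures are saved under pics/ and viewed, about 8 in all and at most 12, crops included, and the job is handed in when it is done.

```bash
ls; mkdir -p pics; cat > h.py <<'E'
import numpy as np, cv2
from station import bot
def snap(cam,name=None):
    c=bot.capture(cam)
    if name: cv2.imwrite(f'pics/{name}.png',c['color'][:,:,::-1])
    return c
def world(c,px,z=None):
    "pixel(s)->world; z: intersect with plane z, else use depth"
    px=np.atleast_2d(np.array(px,float))
    n=cv2.undistortPoints(px.reshape(-1,1,2),c['K'],np.array(c['distortion'],float)).reshape(-1,2)
    d=np.c_[n,np.ones(len(n))]; R,t=c['pose'][:3,:3],c['pose'][:3,3]
    if z is None:
        zz=c['z_map'][px[:,1].round().astype(int),px[:,0].round().astype(int)]
        return (d*zz[:,None])@R.T+t
    w=d@R.T; s=(z-t[2])/w[:,2]
    return w*s[:,None]+t
def cloud(c,mask):
    r,k=np.nonzero(mask&(c['z_map']>0)); return world(c,np.c_[k,r])
E
python3 - <<'E'
from h import *
np.set_printoptions(precision=4,suppress=True)
s=bot.get_state(); print(s['clock'],s['tool_pos'],s['orientation'],s['finger_gap'])
for cam in ('top','scene'):
    c=snap(cam,cam+'0'); print(cam,c['pose'],c['K'])
    for n in ['marker','fineliner','holder','control','glue_stick','mug','stapler','tape','clip_tray','plant','sharpener','note_pad']:
        for o in bot.trace(cam,n)[:2]:
            if o['p']<.2: continue
            w=cloud(c,o['mask']); 
            if len(w)<5: continue
            top=w[w[:,2]>np.percentile(w[:,2],95)-.006]
            print(n,round(o['p'],2),np.round(o['extent']),'topmean',top.mean(0),'min',w.min(0)[:2],'max',w.max(0))
    for n in ['holder_hole0','holder_hole1','paddle_press','marker','fineliner']:
        for o in bot.pinpoint(cam,n)[:2]:
            print(n,round(o['p'],2),np.round(o['at'],1),world(c,o['at'],{'h':.07,'p':.079}.get(n[0],0)))
E
```

```text
pics
0.0 [ 0.1523 -0.6315  0.3017] [-0.0009  0.993   0.1181 -0.0002] 0.09163703137050395
top [[ 0.0154 -0.9963  0.0843  0.4607]
 [-0.9997 -0.017  -0.0179  0.0075]
 [ 0.0193 -0.084  -0.9963  1.2483]
 [ 0.      0.      0.      1.    ]] [[489.3662   0.     276.5202]
 [  0.     489.3662 218.7597]
 [  0.       0.       1.    ]]
marker 0.53 [274. 260.   9.  11.] topmean [ 0.4629 -0.0159  0.1319] min [ 0.452  -0.0266] max [ 0.4726 -0.006   0.1379]
marker 0.26 [202. 304.  56.  15.] topmean [0.3468 0.174  0.0512] min [0.326  0.1086] max [0.3659 0.2446 0.0571]
fineliner 0.66 [250. 167.   6.  14.] topmean [0.6893 0.0544 0.1352] min [0.6827 0.0482] max [0.7151 0.0661 0.1396]
holder 0.57 [167. 216.  42.  55.] topmean [0.5702 0.2594 0.0717] min [0.5044 0.2197] max [0.6395 0.3081 0.0782]
control 0.61 [372. 242.  51.  62.] topmean [ 0.4902 -0.2428  0.0801] min [ 0.4439 -0.3144] max [ 0.5907 -0.1945  0.0883]
glue_stick 0.6 [245. 215.  13.  18.] topmean [0.5729 0.0632 0.0967] min [0.5574 0.0476] max [0.5875 0.0781 0.1025]
mug 0.64 [171. 136.  41.  41.] topmean [0.769  0.2473 0.0908] min [0.729  0.2063
[... 2809 characters left out ...]
37]
plant 0.69 [295. 372.  68.  73.] topmean [ 0.7537 -0.263   0.0816] min [ 0.7093 -0.339 ] max [ 0.7941 -0.1896  0.0875]
sharpener 0.6 [241. 278.  26.  17.] topmean [ 0.5408 -0.1202  0.0153] min [ 0.5233 -0.1413] max [ 0.5563 -0.0968  0.019 ]
note_pad 0.58 [282. 215.  13.  15.] topmean [0.513  0.1188 0.0105] min [0.4979 0.0981] max [0.535  0.1497 0.0141]
holder_hole0 0.75 [334.1 181. ] [[0.5992 0.2523 0.07  ]]
holder_hole0 0.67 [316.3 174.2] [[0.5435 0.2612 0.07  ]]
holder_hole1 0.75 [334.1 181. ] [[0.5992 0.2523 0.07  ]]
holder_hole1 0.67 [316.3 174.2] [[0.5435 0.2612 0.07  ]]
paddle_press 0.66 [179.3 283.5] [[ 0.4846 -0.2481  0.079 ]]
marker 0.86 [236.3 246.6] [[ 0.4685 -0.0282  0.    ]]
```

```bash
python3 - <<'E'
import cv2,numpy as np
a=cv2.imread('pics/top0.png');b=cv2.imread('pics/scene0.png')
A=cv2.resize(a[85:335,130:420],None,fx=2.75,fy=2.4)
cv2.imwrite('pics/topA.png',cv2.resize(a[85:335,130:420],None,fx=2.4,fy=2.4))
x=cv2.resize(a[180:260,130:210],(400,400),interpolation=cv2.INTER_CUBIC)
y=cv2.resize(b[150:230,285:365],(400,400),interpolation=cv2.INTER_CUBIC)
cv2.imwrite('pics/blk.png',np.hstack([x,y]))
E
```

```text
(no output)
```

View pics/topA.png

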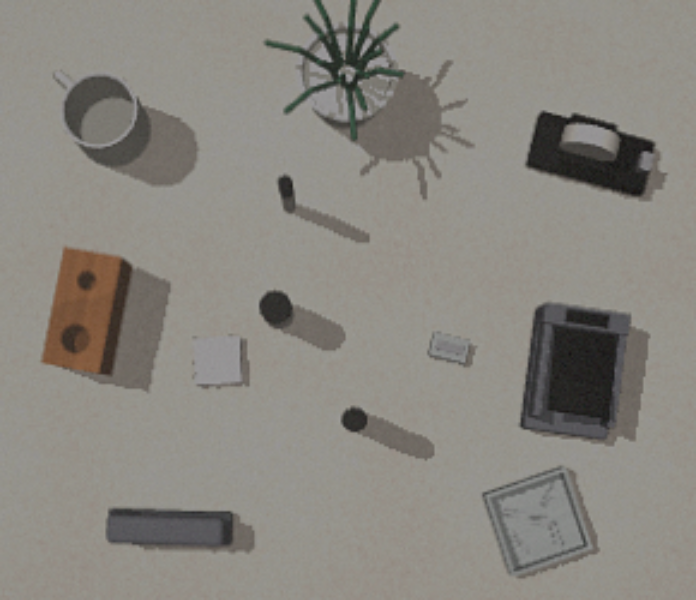

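View pics/blk.png

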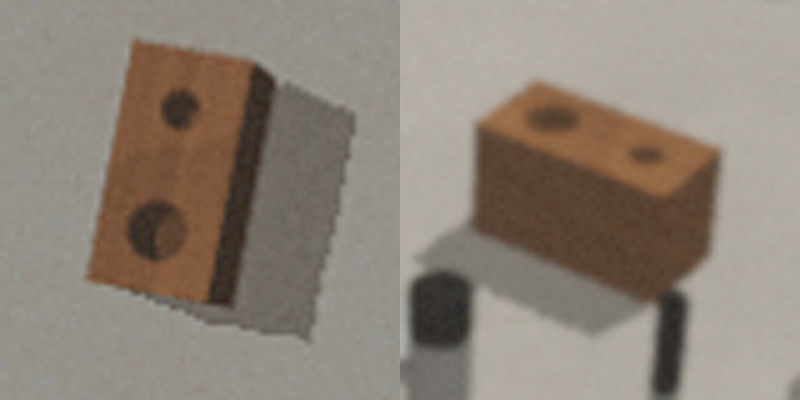

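The top view shows the pen block on the left and the control box on the right. The wide well is nearer the robot, at about pixel (162, 226), and the narrow well is at (166, 202). The slim pen is at about (250, 167) and the marker at (274, 260).

In the scene view the wells are at about (315, 174) and (334, 181). The network doesn't tell the two wells apart, but the picture does.

I'm turning the tool to yaw 0 while heading for the marker.

```bash

python3 -m inch '[[0.8,-0.8,0,0,0,0.79],[0.8,-0.9,0,0,0,0.79],[0.6,-1,0,0,0,0],[0.6,-1,0,0,0,0],[0.6,-1,0,0,0,0]]' -1 10
python3 -m inch '[[0.5,-1,0,0,0,0],[0.5,-1,0,0,0,0],[0.5,-1,0,0,0,0],[0.5,-1,0,0,0,0],[0.5,-1,0,0,0,0]]'
python3 -m inch '[[0.5,-1,0,0,0,0],[0.5,-1,0,0,0,0],[0.5,-1,0,0,0,0],[0.5,-1,0,0,0,0],[0.5,-1,0,0,0,0]]'
python3 - <<'E'
from h import *
np.set_printoptions(precision=4,suppress=True)
for cam,L in (('top',dict(h0=(161.6,226),h1=(166,201.6),cA=(157,188),cB=(180.4,192.4),cC=(148,236),cD=(172.4,240.4))),
            ('scene',dict(h0=(315.3,173.6),h1=(334.2,181),cA=(349,180),cB=(337.4,189.4),cC=(312,166),cD=(300,174.6)))):
    c=snap(cam)
    P={k:world(c,v,.07)[0] for k,v in L.items()}
    print(cam,P, 'centre',sum(P[k] for k in('cA','cB','cC','cD'))/4)
    h=P['h1']-P['h0'];print('yaw',np.arctan2(h[1],h[0]),np.linalg.norm(h))
E
```

```text
clock: 2.42
tool_pos: [0.2454, -0.4823, 0.3029]
orientation: [0.0, 1.0, -0.0, 0.0]
contact_force: [1.3, 0.2, -0.5]
finger_gap: 0.0919
clock: 3.05
tool_pos: [0.3203, -0.3323, 0.3029]
orientation: [0.0, 1.0, -0.0, 0.0]
contact_force: [0.3, -0.5, 0.6]
finger_gap: 0.0916
clock: 3.68
tool_pos: [0.3953, -0.1824, 0.303]
orientation: [0.0, 1.0, -0.0, 0.0]
contact_force: [-0.9, -0.7, 0.8]
finger_gap: 0.0918
top {'h0': array([0.5381, 0.2643, 0.07  ]), 'h1': array([0.5977, 0.2556, 0.07  ]), 'cA': array([0.6308, 0.2791, 0.07  ]), 'cB': array([0.6208, 0.2211, 0.07  ]), 'cC': array([0.5132, 0.2968, 0.07  ]), 'cD': array([0.5037, 0.2368, 0.07  ])} centre [0.5671 0.2584 0.07  ]
yaw -0.14454097923362352 0.06024539621701892
scene {'h0': array([0.5399, 0.2627, 0.07  ]), 'h1': array([0.5994, 0.2524, 0.07  ]), 'cA': array([0.632, 0.276, 0.07 ]), 'cB': array([0.6222, 0.2188, 0.07  ]), 'cC': array([0.5149, 0.2955, 0.07  ]), 'cD': array([0.5057, 0.2381, 0.07  ])} centre [0.5687 0.2571 0.07  ]
yaw -0.17096629364746543 0.060403967956266985
```

```bash

python3 -m inch '[[0.45,-1,0,0,0,0],[0.45,-1,0,0,0,0],[0.45,-1,0,0,0,0],[0.45,-1,0,0,0,0],[0.45,-1,0,0,0,0]]'
python3 -m inch '[[0.02,-0.5,0,0,0,0],[0,0,0.7,0,0,0],[0,0,1,0,0,0],[0,0,1,0,0,0],[0,0,0.7,0,0,0]]'
python3 -m inch '[[0,0,0.7,0,0,0],[0,0,0.5,0,0,0],[0,0,0.13,0,0,0],[0,0,0,0,0,0],[0,0,0,0,0,0]]'
python3 - <<'E'
from h import *
np.set_printoptions(precision=4,suppress=True)
print(bot.get_state()['tool_pos'])
a=snap('top')['color'][190:310,210:330];b=snap('scene')['color'][140:260,180:300]
cv2.imwrite('pics/m1.png',cv2.resize(np.hstack([a,b]),(800,400),interpolation=cv2.INTER_CUBIC)[:,:,::-1])
E
```

```text
clock: 4.4
tool_pos: [0.4628, -0.0333, 0.3028]
orientation: [0.0, 1.0, -0.001, 0.0]
contact_force: [0.7, -0.4, 0.4]
finger_gap: 0.0919
clock: 5.03
tool_pos: [0.4621, -0.0197, 0.1995]
orientation: [0.0, 1.0, -0.001, -0.001]
contact_force: [0.7, 0.0, 0.1]
finger_gap: 0.0921
clock: 5.65
tool_pos: [0.4635, -0.0184, 0.1614]
orientation: [0.0, 1.0, -0.0, 0.001]
contact_force: [-0.3, 0.5, -0.5]
finger_gap: 0.0918
[ 0.4635 -0.0184  0.1614]
```

View pics/m1.png

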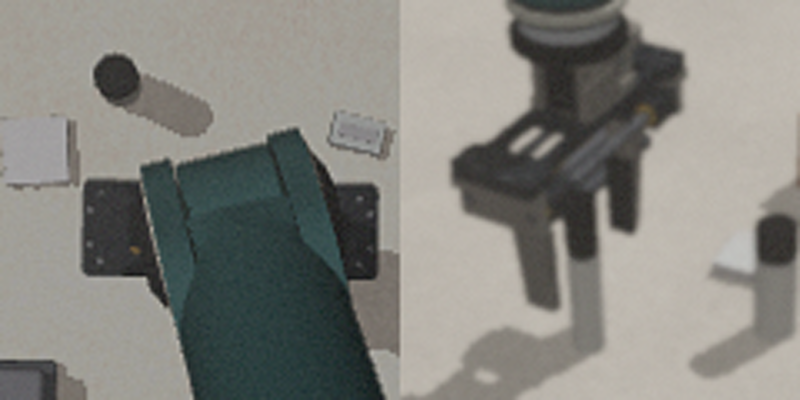

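The scene half shows the marker at about crop (585, 290), standing between the open fingers. Closing on it.

```bash

python3 -m inch '[[0,0,0,0,0,0],[0,0,0,0,0,0],[0,0,0,0,0,0],[0,0,0,0,0,0],[0,0,0,0,0,0]]' 1 15
python3 -m inch '[[0,0,0,0,0,0],[0,0,0,0,0,0],[0,0,0,0,0,0],[0,0,-0.3,0,0,0],[0,0,-0.5,0,0,0]]'
```

```text
clock: 6.38
tool_pos: [0.463, -0.0184, 0.1607]
orientation: [0.0, 1.0, -0.0, -0.0]
contact_force: [-0.1, -0.3, -0.1]
finger_gap: 0.0439
clock: 7.0
tool_pos: [0.4629, -0.0183, 0.1853]
orientation: [-0.0, 1.0, -0.0, -0.0]
contact_force: [-0.2, 0.3, 0.0]
finger_gap: 0.0239
```

```bash

python3 -m inch '[[0,0,-0.8,0,0,0],[0,-0.3,-0.9,0,0,0],[0.1,-0.7,-0.9,0,0,0],[0.2,-0.9,-0.2,0,0,0],[0.3,-0.9,0,0,0,0]]'
python3 -m inch '[[0.3,-0.9,0,0,0,0],[0.3,-0.9,0,0,0,0],[0.3,-0.9,0,0,0,0],[0.3,-0.9,0,0,0,0],[0.3,-0.9,0,0,0,0]]'
python3 -m inch '[[0.2,-0.9,0,0,0,0],[0.2,-0.7,0,0,0,0],[0.05,-0.4,0,0,0,0],[0,0,0,0,0,0],[0,0,0,0,0,0]]'
python3 - <<'E'
from h import *
np.set_printoptions(precision=4,suppress=True)
print(bot.get_state()['tool_pos'],bot.get_state()['finger_gap'])
c=snap('top');s=snap('scene')
a=c['color'][160:280,100:220];b=s['color'][110:230,250:370]
for o in bot.trace('scene','marker')[:2]:
    w=cloud(s,o['mask']); print(o['p'],o['extent'],w.min(0),w.max(0),np.median(w,0))
    m=o['mask'];r,k=np.nonzero(m);
    for row in range(r.min(),r.max()+1,3): print(row,k[r==row].min(),k[r==row].max(),end='; ')
cv2.imwrite('pics/m2.png',cv2.resize(np.hstack([a,b]),(800,400),interpolation=cv2.INTER_CUBIC)[:,:,::-1])
E
```

```text
clock: 7.62
tool_pos: [0.4816, 0.0664, 0.2709]
orientation: [0.0, 1.0, -0.0, 0.002]
contact_force: [0.8, 1.1, -0.2]
finger_gap: 0.0235
clock: 8.25
tool_pos: [0.5264, 0.2015, 0.27]
orientation: [-0.0, 1.0, -0.0, 0.001]
contact_force: [0.6, -0.1, -0.8]
finger_gap: 0.0236
clock: 8.88
tool_pos: [0.5397, 0.2596, 0.2687]
orientation: [0.0, 1.0, -0.001, -0.0]
contact_force: [-0.0, -0.4, -1.2]
finger_gap: 0.0236
[0.5397 0.2596 0.2687] 0.02359307773187665
0.57 [315.7, 140.3, 11.8, 41.3] [0.5287 0.2435 0.1081] [0.5524 0.2648 0.2356] [0.5456 0.252  0.1491]
118 320 321; 121 320 321; 124 320 321; Traceback (most recent call last):
  File "<stdin>", line 9, in <module>
    return umr_minimum(a, axis, None, out, keepdims, initial, where)
ValueError: zero-size array to reduction operation minimum which has no identity
```

```bash

python3 -m inch '[[-0.02,-0.11,0.3,0,0,0],[0,0,0.4,0,0,0],[0,0,0.25,0,0,0],[0,0,0,0,0,0],[0,0,0,0,0,0]]'
python3 - <<'E'
from h import *
np.set_printoptions(precision=4,suppress=True)
print(bot.get_state()['tool_pos'],bot.get_state()['finger_gap'])
c=snap('top');s=snap('scene')
np.savez('m3.npz',**{k:np.array(v) for k,v in s.items()})
a=c['color'][160:280,100:220];b=s['color'][130:210,280:360]
b=cv2.resize(b,(600,600),interpolation=cv2.INTER_CUBIC)
cv2.imwrite('pics/m3.png',b[:,:,::-1])
E
```

```text
clock: 9.65
tool_pos: [0.5391, 0.264, 0.2403]
orientation: [-0.0, 1.0, -0.0, 0.0]
contact_force: [0.8, -0.5, -0.5]
finger_gap: 0.0237
[0.5391 0.264  0.2403] 0.023705735814114042
```

View pics/m3.png

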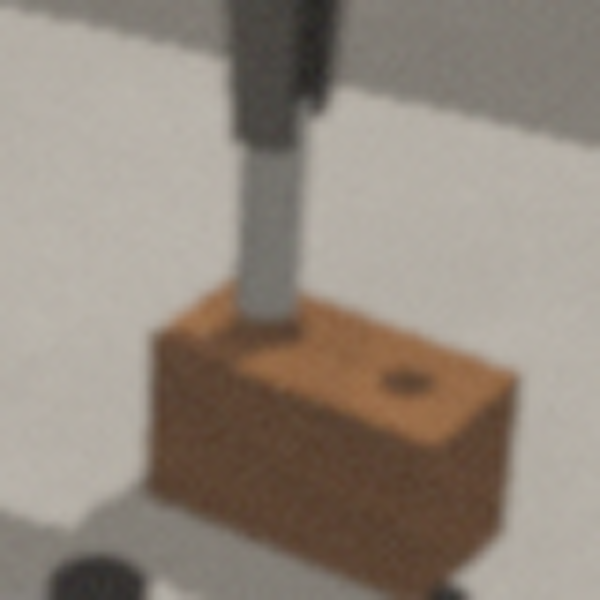

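The scene crop shows the marker above the wide well, with its axis at about crop column 271 and the well centre at about 265. I'll measure the offset numerically.

```bash
cat > fit.py <<'E'
from h import *
def proj(c,P):
    T=np.linalg.inv(c['pose']); r,_=cv2.Rodrigues(T[:3,:3])
    return cv2.projectPoints(np.atleast_2d(P).astype(float),r,T[:3,3],c['K'].astype(float),np.array(c['distortion'],float))[0].reshape(-1,2)
def hole(img,at,rad=7):
    "dark centroid of a well mouth (BGR image)"
    x0,y0=int(at[0])-rad,int(at[1])-rad
    g=cv2.GaussianBlur(img,(3,3),0)[y0:y0+2*rad+1,x0:x0+2*rad+1,2].astype(float)
    w=np.clip(np.percentile(g,80)-g-25,0,None); yy,xx=np.mgrid[0:g.shape[0],0:g.shape[1]]
    k=(xx-rad)**2+(yy-rad)**2<=rad*rad; w*=k
    w=np.minimum(w,40)
    return np.array([x0+(w*xx).sum()/w.sum(),y0+(w*yy).sum()/w.sum()]),w.astype(int)
E
python3 - <<'E'
from fit import *
np.set_printoptions(precision=4,suppress=True,linewidth=160)
s=dict(np.load('m3.npz')); img=cv2.imread('pics/scene0.png')
for n,at in(('h0',(315,173)),('h1',(334,181))):
    h,w=hole(img,at); print(n,h,world(s,h,.07)); 
p=np.array([.5391,.264])
for z in(.079,.085,.10): print(z,proj(s,[*p,z]))
g=s['color'].astype(int)
for r in range(152,176): print(r,(g[r,306:326,0]-g[r,306:326,2]))
E
```

```text
h0 [315.3166 173.3144] [[0.5393 0.2641 0.07  ]]
h1 [333.6212 181.2054] [[0.5984 0.2508 0.07  ]]
0.079 [[315.4146 170.4517]]
0.085 [[315.5329 168.5297]]
0.1 [[315.8317 163.674 ]]
152 [15 14 15 14 13 13 12  8  9  9  7  8 10  8 11 15 14 14 13 14]
153 [14 15 15 14 15 14 11 10  8  9  9  7  7  9 12 14 13 14 14 14]
154 [15 14 15 14 14 13  9  8  8 10  7  8  7  8 12 15 15 14 15 14]
155 [14 15 14 14 14 12  9  7  8  8  7 10  9  9 12 13 14 16 14 15]
156 [14 15 15 14 15 13  9 10  7 10  9  7  7 10 12 14 14 15 15 15]
157 [14 14 16 14 15 13  9  7  9  7 10  9  8  8 13 14 15 14 15 16]
158 [15 14 15 14 14 14 11 10  8 11  9  9  9  7 13 13 14 16 15 13]
159 [15 15 14 15 15 14  8  7  8  7  6  9  8 10 13 13 15 14 13 15]
160 [15 15 14 15 14 12 10  7  7  9  9  8  8 10 12 14 14 15 13 14]
161 [13 14 14 16 14 13 10  8  9  8  7  8  8  8 13 16 14 15 15 15]
162 [15 13 15 15 14 14 10 10  7  8  8  8  8 11 14 15 13 15 14 14]
163 [14 15 13 14 14 12 10  8  5  8  8  6  9 10 13 13 15 14 14 14]
164 [14 15 14 15 15 12  7 10  7 10  8  6  9  9 13 14 14 14 14 13]
165 [14 13 14 16 14 13  8  8  8  7  8  8  8 12 12 14 14 14 14 14]
166 [13 14 14 17 18 16 11  8 10  9 11  8  8 10 15 14 15 15 14 15]
167 [14 17 19 29 36 30 12  6  8  9  9  7  9 12 14 13 15 14 14 15]
168 [18 23 31 45 53 37 14  7  9  9  8 10 10 17 21 21 17 15 14 15]
169 [29 43 58 67 62 36 14  9  7  8  8  8 10 26 41 36 30 24 23 15]
170 [48 66 74 74 63 37 16 11  9  8 10  9 14 34 57 60 54 48 38 28]
171 [69 77 75 75 63 48 24 15 14 11 12 12 22 38 58 72 72 68 64 52]
172 [78 80 79 73 66 49 34 24 20 20 20 23 32 44 63 71 71 72 73 69]
173 [76 74 73 65 60 45 39 37 33 33 34 32 36 44 59 68 73 72 73 73]
174 [66 62 61 54 48 42 40 40 41 41 43 39 38 46 56 66 73 76 72 72]
175 [57 53 51 49 48 46 46 42 44 45 46 47 50 56 65 73 73 74 73 73]
```

```bash

python3 -m inch '[[0,0,0.4,0,0,0],[0,0,0.4,0,0,0],[0,0,0.3,0,0,0],[0,0,0,0,0,0],[0,0,0,0,0,0]]'
```

```text
clock: 10.38
tool_pos: [0.5391, 0.2641, 0.2073]
orientation: [-0.0, 1.0, -0.0, 0.0]
contact_force: [0.5, 0.2, -0.5]
finger_gap: 0.024
```

It went in with no contact force. Continuing down, releasing just above the floor, then rising.

```bash

python3 -m inch '[[0,0,0.4,0,0,0],[0,0,0.4,0,0,0],[0,0,0.25,0,0,0],[0,0,0.05,0,0,0],[0,0,0,0,0,0]]'
python3 -m inch '[[0,0,0,0,0,0],[0,0,0,0,0,0],[0,0,0,0,0,0],[0,0,0,0,0,0],[0,0,0,0,0,0]]' -1
python3 -m inch '[[0,0,-0.5,0,0,0],[0,0,-1,0,0,0],[0.2,0.2,-1,0,0,0],[0.4,0.6,-0.8,0,0,0],[0.5,1,0,0,0,0]]'
python3 - <<'E'
from fit import *
np.set_printoptions(precision=4,suppress=True)
s=snap('scene')
for o in bot.trace('scene','marker')[:2]:
    w=cloud(s,o['mask']); print(o['p'],o['extent'],w.max(0),np.median(w,0))
print(proj(s,[[.539,.264,.142],[.539,.264,.15]]))
E
```

```text
clock: 11.0
tool_pos: [0.5391, 0.264, 0.1742]
orientation: [-0.0, 1.0, -0.0, -0.0]
contact_force: [0.2, 0.3, 0.2]
finger_gap: 0.0237
clock: 11.62
tool_pos: [0.539, 0.2639, 0.1743]
orientation: [-0.0, 1.0, -0.0, 0.0]
contact_force: [0.2, 0.3, -0.1]
finger_gap: 0.0712
clock: 12.25
tool_pos: [0.5729, 0.2113, 0.277]
orientation: [-0.001, 1.0, 0.001, 0.003]
contact_force: [-0.9, -0.4, 1.0]
finger_gap: 0.0923
0.74 [315.4, 165.3, 8.1, 18.6] [0.5809 0.269  0.1866] [0.5432 0.2557 0.1005]
0.38 [148.3, 274.4, 53.1, 38.5] [ 0.4699 -0.1364  0.0836] [ 0.3556 -0.2118  0.008 ]
[[316.6553 149.6747]
 [316.8225 146.942 ]]
```

```bash

python3 -m inch '[[0.7,1,0,0,0,0],[0.8,1,0,0,0,0],[0.8,1,0,0,0,0],[0.8,1,0,0,0,0],[0.6,0.9,0,0,0,0]]'
python3 -m inch '[[0.19,0.38,0,0,0,0],[0,0,0,0,0,0],[0,0,0.3,0,0,0],[0,0,0.7,0,0,0],[0,0,0.7,0,0,0]]'
python3 - <<'E'
from fit import *
np.set_printoptions(precision=4,suppress=True,linewidth=170)
print(bot.get_state()['tool_pos'])
s=snap('scene','s4')
cv2.imwrite('pics/s4c.png',cv2.resize(s['color'][120:280,270:430],(600,600),interpolation=cv2.INTER_CUBIC)[:,:,::-1])
print(proj(s,[[.6895,.0528,0.],[.6895,.0528,.1],[.539,.264,.142]]))
E
```

```text
clock: 12.98
tool_pos: [0.6836, 0.0625, 0.2738]
orientation: [-0.0, 1.0, -0.0, 0.0]
contact_force: [0.4, -0.1, 0.8]
finger_gap: 0.0918
clock: 13.6
tool_pos: [0.6879, 0.0523, 0.2203]
orientation: [0.0, 1.0, 0.001, -0.001]
contact_force: [0.6, 0.3, -0.5]
finger_gap: 0.0919
[0.6879 0.0523 0.2203]
[[334.7467 256.2013]
 [338.4178 222.3294]
 [316.6553 149.6747]]
```

View pics/s4c.png

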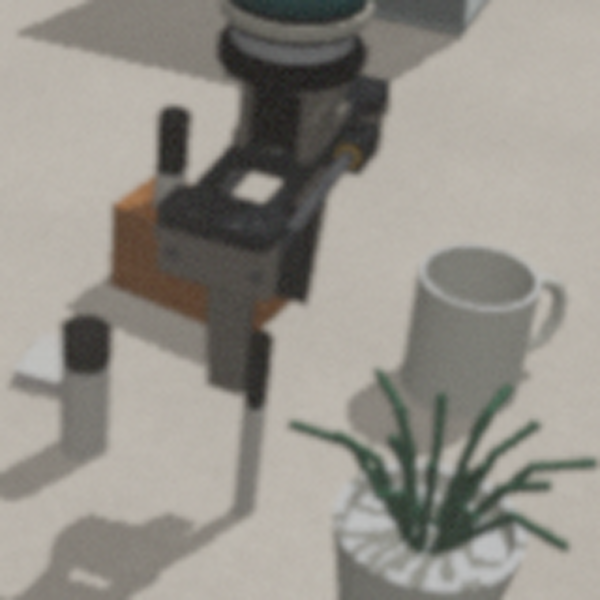

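The marker stands upright in the wide well: its cap top is at about pixel (316, 149), where it should be if it is on the floor. The slim pen is at (334.5, 257) at its foot, matching the estimate. Descending and gripping.

```bash

python3 -m inch '[[0.06,0,0.7,0,0,0],[0,0,0.7,0,0,0],[0,0,0.3,0,0,0],[0,0,0,0,0,0],[0,0,0,0,0,0]]'
python3 -m inch '[[0,0,0,0,0,0],[0,0,0,0,0,0],[0,0,0,0,0,0],[0,0,0,0,0,0],[0,0,0,0,0,0]]' 1 12
python3 -m inch '[[0,0,0,0,0,0],[0,0,0,0,0,0],[0,0,0,0,0,0],[0,0,0,0,0,0],[0,0,0,0,0,0]]'
```

```text
clock: 14.28
tool_pos: [0.6909, 0.0516, 0.172]
orientation: [-0.0, 1.0, -0.0, 0.001]
contact_force: [-0.2, -0.8, -0.3]
finger_gap: 0.0916
clock: 14.9
tool_pos: [0.6904, 0.0515, 0.1712]
orientation: [0.0, 1.0, -0.0, -0.0]
contact_force: [0.8, -1.2, 0.6]
finger_gap: 0.0443
clock: 15.52
tool_pos: [0.6905, 0.0515, 0.1712]
orientation: [0.0, 1.0, -0.0, -0.0]
contact_force: [0.2, -0.1, -0.7]
finger_gap: 0.0137
```

```bash

python3 -m inch '[[0,0,-0.4,0,0,0],[0,0,-0.9,0,0,0],[0,-0.3,-1,0,0,0],[-0.2,-0.6,-1,0,0,0],[-0.4,-0.9,-0.1,0,0,0]]'
python3 -m inch '[[-0.5,-0.9,0,0,0,0],[-0.5,-0.9,0,0,0,0],[-0.5,-0.9,0,0,0,0],[-0.5,-0.9,0,0,0,0],[-0.4,-0.9,0,0,0,0]]'
python3 -m inch '[[-0.1,-0.4,0,0,0,0],[0,0,0.4,0,0,0],[0,0,0.4,0,0,0],[0,0,0,0,0,0],[0,0,0,0,0,0]]'
```

```text
clock: 16.15
tool_pos: [0.6739, 0.1054, 0.2772]
orientation: [-0.0, 1.0, -0.001, 0.003]
contact_force: [-0.6, 0.0, 0.3]
finger_gap: 0.0137
clock: 16.77
tool_pos: [0.6, 0.2415, 0.2744]
orientation: [-0.0, 1.0, -0.0, 0.001]
contact_force: [-0.5, 0.7, -0.9]
finger_gap: 0.0138
clock: 17.4
tool_pos: [0.5979, 0.2518, 0.249]
orientation: [0.0, 1.0, -0.001, -0.0]
contact_force: [0.4, 0.2, -1.3]
finger_gap: 0.0138
```

```bash

python3 - <<'E'
from fit import *
np.set_printoptions(precision=4,suppress=True,linewidth=170)
p=bot.get_state()['tool_pos'];print(p)
s=snap('scene')
for z in(.078,.085,.1): print(z,proj(s,[*p[:2],z]))
cv2.imwrite('pics/s5.png',cv2.resize(s['color'][135:205,300:370],(600,600),interpolation=cv2.INTER_CUBIC)[:,:,::-1])
g=s['color'].astype(int)
for r in range(160,188): print(r,(g[r,324:344,0]-g[r,324:344,2]))
E
```

```text
[0.5979 0.2518 0.249 ]
0.078 [[333.8202 178.3995]]
0.085 [[334.0287 176.1259]]
0.1 [[334.48   171.1984]]
160 [14 15 12 15 14 15 13 15 13 10  9  7  7 11 14 15 14 15 14 14]
161 [15 14 14 14 14 15 14 14 13 10  8  8  8 12 14 14 15 13 13 14]
162 [14 14 16 16 15 14 14 14 13  8  9  9 10 12 13 15 14 15 15 14]
163 [13 13 14 15 13 14 14 14 12  9  9 10 10 12 13 14 13 15 14 15]
164 [15 13 16 13 14 13 15 13 11  8  9  7 10 13 14 15 14 15 15 14]
165 [11 15 14 14 14 15 14 13 12  7  8  7  8 11 14 15 14 15 15 15]
166 [15 13 15 15 14 15 15 12 10  7  8 11 11 11 14 14 15 16 15 13]
167 [15 14 16 15 16 14 14 14 12  8  9  9 10 11 14 13 14 15 14 14]
168 [15 14 13 15 15 14 14 12 11 10  7  8 12 14 15 14 14 14 14 15]
169 [19 18 17 15 15 15 14 12 10  9  9  7 13 14 15 15 15 14 13 13]
170 [37 29 23 20 18 17 14 14  9  8  9  9 10 13 15 16 15 14 14 16]
171 [63 51 43 36 28 21 18 15 10  9  9 10 12 13 13 15 14 14 14 14]
172 [72 70 64 59 48 38 28 19 11  8  9 10 11 13 14 15 14 14 14 14]
173 [74 70 73 70 68 60 51 31 11  8  7 10 13 14 14 16 14 15 14 14]
174 [73 74 71 72 74 68 62 35 14  6  8 11 18 21 18 16 16 14 14 13]
175 [
[... 152 characters left out ...]
 32 12  9 11 22 45 70 75 72 68 56 50 39]
178 [73 72 73 75 75 73 59 33 15 13 11 23 49 72 75 73 75 74 75 65]
179 [79 74 76 77 79 75 65 45 20 14 16 30 52 68 76 78 77 76 76 77]
180 [75 74 77 78 76 75 63 48 33 26 28 34 51 63 73 76 78 77 77 77]
181 [74 74 72 73 73 67 58 49 46 45 43 42 49 62 71 77 80 77 77 76]
182 [67 67 64 61 59 58 54 51 58 59 58 57 62 69 75 76 76 76 77 77]
183 [51 53 51 51 52 56 54 62 74 73 73 76 76 77 77 78 77 76 77 75]
184 [40 43 48 44 52 56 65 70 76 80 82 80 79 79 79 77 79 76 73 63]
185 [34 40 41 46 49 65 74 78 80 83 80 81 81 80 80 79 77 77 67 55]
186 [36 37 40 38 44 58 68 69 74 78 79 79 78 79 81 79 74 65 56 46]
187 [37 42 38 38 40 45 48 54 59 70 74 76 78 78 76 73 62 56 46 44]
```

View pics/s5.png

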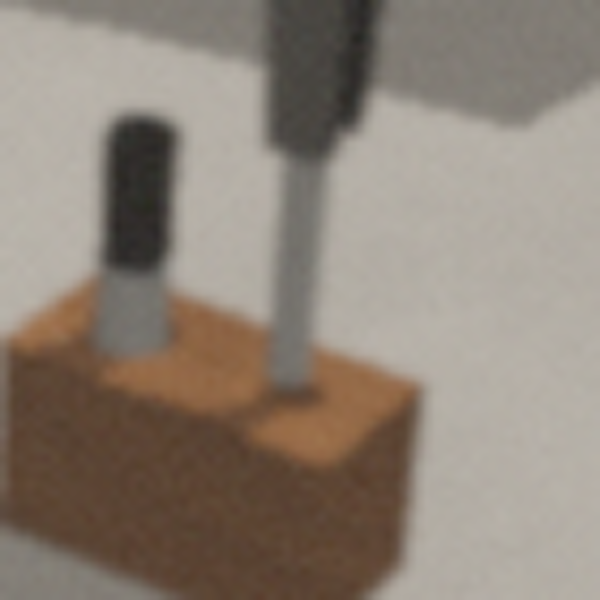

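The slim pen hangs above the narrow well with its foot at about pixel (333.4, 180), some 1.5 mm left of the well centre. I'll shift a little and lower it.

```bash

python3 -m inch '[[0.035,-0.05,0,0,0,0],[0,0,0.2,0,0,0],[0,0,0.2,0,0,0],[0,0,0.2,0,0,0],[0,0,0,0,0,0]]'
```

```text
clock: 18.08
tool_pos: [0.5982, 0.2539, 0.2304]
orientation: [0.0, 1.0, -0.0, -0.001]
contact_force: [-0.9, 0.5, 0.1]
finger_gap: 0.0133
```

```bash

python3 -m inch '[[0,0,0.3,0,0,0],[0,0,0.4,0,0,0],[0,0,0.4,0,0,0],[0,0,0.3,0,0,0],[0,0,0.1,0,0,0]]'
python3 -m inch '[[0,0,0,0,0,0],[0,0,0,0,0,0],[0,0,0,0,0,0],[0,0,0,0,0,0],[0,0,0,0,0,0]]' -1
python3 -m inch '[[0,0,-0.5,0,0,0],[0,0,-1,0,0,0],[0,0.2,-1,0,0,0],[0,0.6,-0.8,0,0,0],[-0.2,1,0,0,0,0]]'
python3 -m inch '[[-0.2,1,0,0,0,0],[-0.2,1,0,0,0,0],[-0.2,1,0,0,0,0],[-0.2,1,0,0,0,0],[-0.2,1,0,0,0,0]]'
python3 - <<'E'
from fit import *
np.set_printoptions(precision=4,suppress=True,linewidth=170)
s=snap('scene')
print(proj(s,[[.5982,.253,.147],[.539,.264,.142]]))
cv2.imwrite('pics/s6.png',cv2.resize(s['color'][125:205,285:365],(600,600),interpolation=cv2.INTER_CUBIC)[:,:,::-1])
c=snap('top')
for cam,k in(('top',c),('scene',s)):
  for o in bot.trace(cam,'control')[:1]:
    w=cloud(k,o['mask']); w=w[w[:,2]>.055]; print(cam,o['p'],o['extent'])
    t=w[(w[:,2]<.068)]; print(len(t),t.mean(0)); print(cv2.minAreaRect(w[:,:2].astype(np.float32)*1000))
  print(bot.pinpoint(cam,'control')[:1],bot.pinpoint(cam,'paddle_press')[:1])
E
```

```text
clock: 18.7
tool_pos: [0.5983, 0.2539, 0.1852]
orientation: [0.0, 1.0, -0.0, -0.001]
contact_force: [-0.4, -0.7, 0.2]
finger_gap: 0.0137
clock: 19.32
tool_pos: [0.5986, 0.254, 0.1864]
orientation: [-0.0, 1.0, -0.0, 0.0]
contact_force: [-0.1, -0.3, -0.3]
finger_gap: 0.0616
clock: 19.95
tool_pos: [0.5934, 0.1999, 0.2884]
orientation: [-0.001, 1.0, 0.0, 0.002]
contact_force: [-0.9, 0.2, 0.1]
finger_gap: 0.092
clock: 20.58
tool_pos: [0.5621, 0.0478, 0.286]
orientation: [0.0, 1.0, -0.001, 0.0]
contact_force: [-0.3, -0.1, -0.9]
finger_gap: 0.0921
[[336.226  155.0725]
 [316.6553 149.6747]]
top 0.71 [369.7, 239.9, 50.0, 57.1]
622 [ 0.5416 -0.2488  0.0649]
((522.0648803710938, -246.094970703125), (88.42155456542969, 117.23880004882812), 82.88166809082031)
[{'at': [361.9, 238.2], 'p': 0.65}] [{'at': [374.3, 253.5], 'p': 0.76}]
scene 0.73 [197.2, 309.8, 79.4, 75.6]
1249 [ 0.5459 -0.2583  0.0637]
((522.25927734375, -247.74575805664062), (90.19384765625, 117.08074188232422), 81.44654083251953)
[{'at': [199.4, 315.6], 'p': 0.95}] [{'at': [178.4, 280.8], 'p': 0.61}]
```

View pics/s6.png

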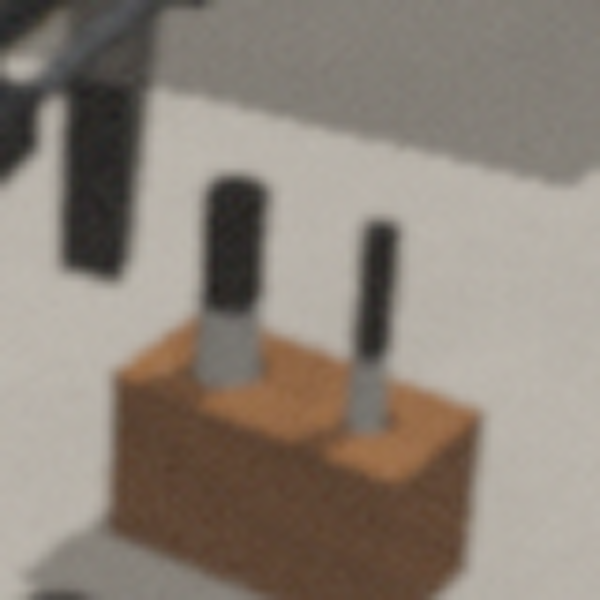

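Both pens are upright and fully down, with cap tops at about (316, 149) and (335.5, 155) against predictions of (316.7, 149.7) and (336.2, 155.1). The control box's press point comes out at about (0.486, -0.2435) with a yaw of about -0.135 rad. Moving above it with the fingers shut.

```bash

python3 -m inch '[[-0.25,0.97,0,0,0,0],[-0.25,0.97,0,0,0,0],[-0.25,0.97,0,0,0,0],[-0.25,0.97,0,0,0,0],[-0.25,0.97,0,0,0,0]]' 1 20
python3 -m inch '[[-0.25,0.97,0,0,0,0],[-0.25,0.97,0,0,0,0],[-0.25,0.97,0,0,0,0],[-0.25,0.97,0,0,0,0],[-0.2,0.8,0,0,0,0]]'
python3 -m inch '[[0,0,0,0,0,0.9],[0,0,0.8,0,0,0],[0,0,1,0,0,0],[0,0,0.8,0,0,0],[0,0,0.3,0,0,0]]'
python3 - <<'E'
from fit import *
np.set_printoptions(precision=4,suppress=True,linewidth=170)
st=bot.get_state();print(bot.tip_extent,st['tool_pos'],st['orientation'],st['contact_force'])
s=snap('scene')
cv2.imwrite('pics/s7.png',cv2.resize(s['color'][230:350,140:260],(600,600),interpolation=cv2.INTER_CUBIC)[:,:,::-1])
E
```

```text
clock: 21.6
tool_pos: [0.525, -0.0954, 0.2853]
orientation: [-0.0, 1.0, 0.001, 0.0]
contact_force: [0.4, -0.7, 0.3]
finger_gap: 0.0438
clock: 22.22
tool_pos: [0.489, -0.2362, 0.2852]
orientation: [-0.0, 1.0, 0.0, -0.0]
contact_force: [0.7, -0.3, 0.3]
finger_gap: 0.0004
clock: 22.85
tool_pos: [0.4888, -0.2348, 0.1969]
orientation: [-0.001, 0.998, -0.067, -0.001]
contact_force: [-0.4, 0.0, 0.2]
finger_gap: 0.0005
0.0881 [ 0.4888 -0.2348  0.1969] [-0.0006  0.9978 -0.0668 -0.0011] [-0.387   0.0034  0.2293]
```

View pics/s7.png

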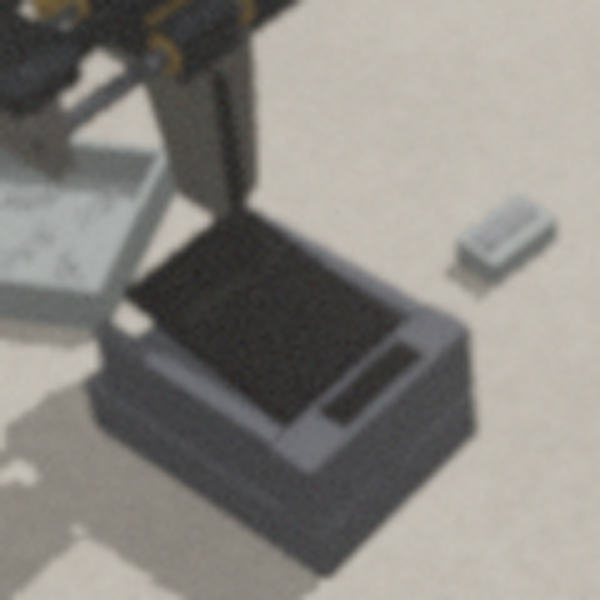

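Fingers are shut above the front of the paddle (image about (188, 273)). I still need to shift about 9 mm to the right, then touch down gently.

```bash

python3 -m inch '[[-0.055,0.29,0,0,0,0],[0,0,0.4,0,0,0],[0,0,0.3,0,0,0],[0,0,0.1,0,0,0],[0,0,0,0,0,0]]'
python3 -m inch '[[0,0,0.1,0,0,0],[0,0,0.1,0,0,0],[0,0,0.1,0,0,0],[0,0,0,0,0,0],[0,0,0,0,0,0]]'
```

```text
clock: 23.52
tool_pos: [0.4861, -0.2441, 0.174]
orientation: [-0.0, 0.998, -0.067, -0.0]
contact_force: [-0.0, -0.4, 0.4]
finger_gap: 0.0004
clock: 24.15
tool_pos: [0.486, -0.2443, 0.1654]
orientation: [0.0, 0.998, -0.068, -0.0]
contact_force: [-2.7, -0.4, 2.3]
finger_gap: 0.0005
```

```bash

python3 -m inch '[[0,0,0.1,0,0,0],[0,0,0.1,0,0,0],[0,0,0.1,0,0,0],[0,0,0.05,0,0,0],[0,0,0,0,0,0]]'
python3 - <<'E'
from fit import *
np.set_printoptions(precision=4,suppress=True,linewidth=170)
for i in range(3):
    s=snap('scene'); st=bot.get_state(); print(st['tool_pos'],st['contact_force'])
cv2.imwrite('pics/s8.png',cv2.resize(s['color'][230:350,140:260],(600,600),interpolation=cv2.INTER_CUBIC)[:,:,::-1])
# heights in box frame around paddle/cheeks, both cameras
yaw=-.135; o=np.array([.5221,-.247])-.0065*np.array([np.cos(yaw),np.sin(yaw)])
for k in (s,snap('top')):
    P=cloud(k,k['z_map']>0); d=P[:,:2]-o
    x=d@[np.cos(yaw),np.sin(yaw)]; y=d@[-np.sin(yaw),np.cos(yaw)]; m=(P[:,2]>.05)&(P[:,2]<.1)
    for a,b,n in((-28,28,'paddle'),(-43,-36,'cheek-'),(36,43,'cheek+')):
        print(n,[(x0,int(q.sum()),round(float(np.median(P[q,2]))*1000,1)) for x0 in range(-45,60,10) if (q:=m&(x*1000>x0)&(x*1000<x0+10)&(y*1000>a)&(y*1000<b)).sum()>3])
E
```

```text
clock: 24.78
tool_pos: [0.4857, -0.2443, 0.1545]
orientation: [-0.0, 0.998, -0.068, -0.001]
contact_force: [-3.6, 0.3, 5.9]
finger_gap: 0.0005
[ 0.4857 -0.2443  0.1545] [-3.038   0.2482  5.6884]
[ 0.4857 -0.2443  0.1546] [-3.2644  1.6751  6.5848]
[ 0.4857 -0.2443  0.1546] [-3.054   0.5611  5.4607]
paddle [(-45, 50, 66.9), (-35, 80, 66.8), (-25, 237, 74.8), (-15, 110, 65.5), (-5, 117, 65.2), (5, 104, 65.0), (15, 117, 65.2), (25, 113, 65.0), (35, 120, 63.6), (45, 116, 65.1), (55, 214, 63.5)]
cheek- [(-45, 14, 65.0), (-35, 16, 64.5), (-25, 18, 64.2), (-15, 19, 64.3), (-5, 20, 64.1), (5, 17, 64.5), (15, 22, 64.4), (25, 21, 64.5), (35, 21, 64.4), (45, 19, 64.6), (55, 34, 61.6)]
cheek+ [(-45, 9, 62.9), (-35, 9, 63.5), (-25, 11, 62.9), (-15, 9, 63.7), (-5, 11, 64.2), (5, 11, 63.9), (15, 12, 63.8), (25, 12, 63.9), (35, 14, 63.4), (45, 12, 64.0), (55, 20, 63.0)]
paddle [(-45, 4, 68.9), (-35, 9, 67.4), (-25, 8, 66.6), (-15, 6, 67.6), (5, 27, 66.1), (15, 69, 66.5), (25, 80, 66.3), (35, 78, 65.4), (45, 92, 65.8), (55, 89, 66.2)]
cheek- [(55, 9, 67.2)]
cheek+ [(-35, 7, 66.4), (-25, 7, 66.3), (-15, 8, 66.8), (5, 9, 65.8), (15, 14, 65.6), (25, 15, 64.8), (35, 15, 66.9), (45, 9, 66.0), (55, 11, 65.4)]
```

View pics/s8.png

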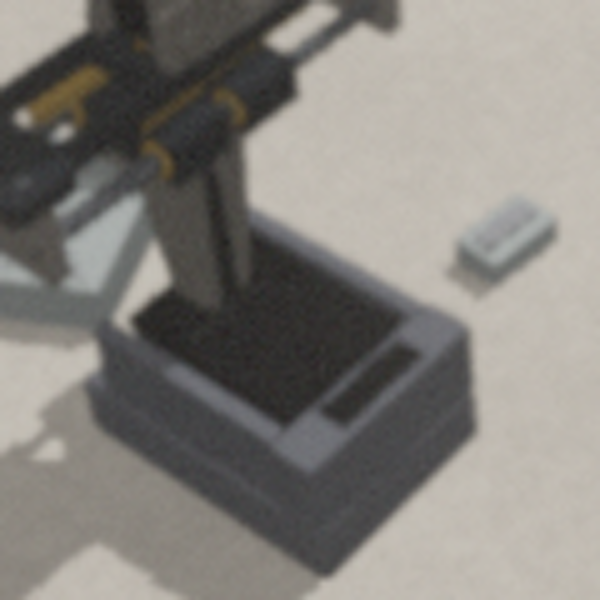

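The paddle is still about 1.5–2 mm proud at its front edge: fingertips at 66.5 mm, and depth shows 67 against the cheeks' 64–65. I'll press 1.5 mm more.

```bash

python3 -m inch '[[0,0,0.025,0,0,0],[0,0,0.025,0,0,0],[0,0,0,0,0,0],[0,0,0,0,0,0],[0,0,0,0,0,0]]'
python3 - <<'E'
from fit import *
np.set_printoptions(precision=4,suppress=True,linewidth=170)
yaw=-.135; o=np.array([.5221,-.247])-.0065*np.array([np.cos(yaw),np.sin(yaw)])
F=[]
for i in range(4):
    s=snap('scene'); st=bot.get_state(); F.append(np.r_[st['tool_pos'],st['contact_force']])
print(np.mean(F,0))
P=cloud(s,s['z_map']>0); d=P[:,:2]-o
x=1000*d@[np.cos(yaw),np.sin(yaw)]; y=1000*d@[-np.sin(yaw),np.cos(yaw)]; m=(P[:,2]>.05)&(P[:,2]<.07)
for a,b,n in((-28,28,'paddle'),(-43,-36,'cheek-'),(36,43,'cheek+')):
    q=m&(x>-42)&(x<38)&(y>a)&(y<b); print(n,q.sum(),np.polyfit(x[q]-40,P[q,2]*1000,1))
E
```

```text
clock: 25.6
tool_pos: [0.4857, -0.2443, 0.1532]
orientation: [0.0, 0.998, -0.068, -0.001]
contact_force: [-3.6, -0.2, 6.6]
finger_gap: 0.0003
[ 0.4857 -0.2443  0.1533 -3.3138  0.6683  7.0232]
paddle 795 [-0.0111 64.2243]
cheek- 136 [-0.042  61.8724]
cheek+ 86 [ 0.0026 63.441 ]
```

```bash
python3 -c "
from station import bot
print(bot.job_done())"
```

```text
the job is handed in; nothing more can be done
None
```

I put both pens into the block and handed the job in at about 26 s of robot time, with the closed fingertips still holding the paddle level.

- **Pens:** the marker is in the wide well and the slim pen in the narrow well, both upright with cap up. Neither met noticeable force going in. In the picture taken after both were released, their cap tops were within about 1 pixel of where they should be when on the well floor. I didn't photograph them again after pressing the paddle.
- **Paddle:** I pressed it in small steps, and never past level. My first stop left it about 1.5–2 mm too high, so I pressed slightly further. At the last check the fingertips were 65.2 mm above the desk (level is 65 mm), and the push was about 7.0 N, as expected when level.
- **Where checks disagreed:** the depth fit put the paddle within about 0.01 rad of level. The same fit gave one cheek a false slope of 0.04 rad from only a few points, so I relied on fingertip height and force instead. There was also a steady sideways reaction of about 3 N on the fingertips.
- **Other items:** I saw nothing else on the desk move, but I didn't measure the other items again at the end.

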